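# Close the calorimeter pot with its double lid and take the outer lid off alone

## Robot

A 7-joint arm with a two-finger parallel gripper is mounted at the origin on the work surface. World frame = base frame: x ahead of the robot, y to its left, z up, the work surface at z = 0. Lengths are in m, angles in degrees, forces in N, time in s.
With the tool pointing down it reaches from about 0.425 to 0.875 m from the base axis. Payload 4.7 kg.
Tool frame: the origin (TCP) lies at the very end of the fingers, on their centre line; the grasp point (between the pads) lies env.tcp_to_grasp behind it (env.tcp_to_grasp is the distance from the TCP to the grasp point, in m); z points along the fingers, x is the direction in which the jaws open and shut, and the axes are right-handed (so a half turn about z gives the same grasp; the last joint's range is limited). The gripper opens to 87 mm and grips with 3 to 60 N. Pads are 19 mm wide; open, the fingers measure 117 mm over their backs; the gripper's body (75 mm by 190 mm) begins 51 mm behind the grasp point.
Start: joints at [-66.744, 18.392, -4.016, 83.108, 1.295, 78.541, -3.26], TCP at [0.248, 0.601, 0.223] pointing down, gripper open.
Joint ranges: [-163.93, 163.93], [-17.29, 119.83], [-79.2, 71.16], [3.27, 140.29], [-89.18, 269.18], [5.43, 117.66], [-154.24, 154.24]. Speed limits (degrees/s): [147.25, 147.25, 180, 180, 180, 180, 180].

## Interface

Orientations are given as [roll, pitch, yaw] about the fixed x, y, z axes, in that order (R = Rz(yaw) Ry(pitch) Rx(roll)).
In Python, from cell import env gives the robot as it stands. The module is installed in compiled form; this text tells all that it offers.
- The arm moves only by the tool send_rows, never from a script. Its argument "steps" is a list of rows, each a list of 3 entries, a list of its own where there are three numbers: the shift along the tool's x, y, z in m, then the turn, a rotation vector about the tool's x, y, z in rad, then the finger opening in m, from 0 to 0.087. A call has exactly 5 rows; each row is the pose to reach, as a shift and turn from the pose commanded when the call began, along the tool's axes at that moment; what a row does not reach only later rows make up. A row lasts 1/12 s, in which the tool goes at most 41.7 mm and 7.16 degrees, less where a joint would pass 70% of its speed; a pose out of reach is approached as far as the arm can. A call with a gripper value outside its range is refused whole. The fingers move at their own pace and stop on an object; "grip_force" is the grip in N (left out, the last holds). Time passes only in rows, so rows that repeat a pose let the fingers close, or fill a call up. It gives the time, the measured TCP pose, the force and the opening at its end, in the units of the state.
- env.get_obs(): the state, without advancing time (a new reading comes with each control period).
- env.read_camera(name): name is "side" or "top"; returns a dict with "pixels" (400x640x3 uint8, red, green, blue), "fx", "fy", "cx", "cy" (pixels), "k1" (the pictures are not rectified: a ray, as slopes to the right and down, at radius r is drawn at 1 + k1 r^2 times it, then the intrinsics apply), "position" and "rotation" of the camera in the world. Camera axes: x right, y up, looking along -z (the intrinsics and any distortion apply to the point x, -y, -z); pixel columns grow to the right and rows downward; lengths in m; the calibration is good to about 2 mm. A picture is of the moment at which its call begins. There is no depth.
- env.sign_off(): hands the job in, once; it reports no verdict.
The state is a dict: "time_s": time; "qpos": joint angles; "joint_velocities": joint speeds; "effort": joint torques, N m; "tool_pos": TCP position; "tool_rot": TCP orientation; "force": force on the tool from outside, world axes, zero at the start; "wrist_torque": the same for the moment, N m; "grip_width": finger opening in m.
Only numpy, scipy, OpenCV 4.12 (cv2) and the standard library are available. Lean on these libraries where they do the work, as an engineer would, in place of code of your own. Each camera call takes 0.05 s, during which the arm holds its last target.

## Task

The pot's double lid is locked on its parking stand: turn it by the orange knob about a quarter turn anticlockwise (seen from above) until its blue lugs are clear of the yellow hooks, lift both lids together by the knob, lower them gently onto the pot until the inner lid sits fully home, and let go. Then take the white outer lid alone by its black collar and lift it straight up off the knob, leaving the blue inner lid seated undisturbed on the pot. Finish still holding the outer lid level above the pot, well clear of the top of the knob, and leave everything else on the bench where it is.

Things in the scene. Friction and masses are not known exactly. Their poses are not given: they have to be found in the camera images.
- inner_lid: Loose blue inner lid, 0.3 kg. Origin: centre of the underside of its flange; z up. Flange 104 mm diameter, 6 thick. Two lugs on its x axis, one each way, 16 mm wide, 6 thick, reach 67 mm from the axis. Below, a plug 82 mm diameter, tapering to 72, reaches z = -10 mm. A boss of 86 mm diameter on top reaches z = 12 mm; the orange knob stands on it.
- knob_top (a point): Centre of the top of the inner lid's upright orange bar knob, 75 mm above the lid's origin. The knob is 24 mm along the lid's x by 14 mm along its y (grip it across the 14 mm, along y). It passes freely through the outer lid's collar and sticks out 26 mm above it.
- outer_lid: Loose white outer lid, 0.14 kg, resting over the inner lid and carried by it. Origin: centre of its plate's underside, 12 mm above the inner lid's origin when nested; z up. Plate 100 mm diameter, 5 mm thick; a skirt hangs 5 mm below it round the boss with 3.5 mm play.
- collar_top (a point): Centre of the open top of the outer lid's round black collar, 37 mm above the lid's origin. The collar is 46 mm outside and 37 mm inside diameter and rises 32 mm from the plate's upper face. Grip it from outside, at any yaw; the knob stands inside, up to 26 mm above it.
- pot: Fixed round aluminium pot with black bands, 116 mm diameter, 80 mm tall, open mouth 88 mm diameter (wall 14 mm). Origin: centre of its underside on the bench; z up. The inner lid is fully home when its flange's underside rests on the rim, 80 mm above this origin; any yaw will do.
- stand: Fixed parking stand: black base 170 x 130 x 10 mm, grey seat ring 116 mm outside, 88 mm inside, top 24 mm above the bench; a yellow hook at each x end. Origin: centre of the underside; z up. At the start the inner lid's flange rests on the ring, plug inside, its x axis within 0.06 rad of the stand's, a lug under each hook.
- hook (a point): Inner edge of the stand's +x hook (the other is opposite), 56 mm from the axis, 36 mm above the bench. Hooks are 36 mm wide, overhang the lugs by 3 mm clear, top 39 mm above the bench; a wall closes their clockwise side. The lids turn anticlockwise from above with light friction and lift free when turned 0.5 to 2.3 rad; 1.1 to 1.6 is safe.
- yellow_jar: Bystander: glass jar of yellow reagent with a blue cap, 64 mm diameter, 108 mm tall. Origin: centre of its underside.
- orange_jar: Bystander: the same jar with orange reagent. Origin: centre of its underside.
- flask: Bystander: small conical glass flask, 64 mm diameter, 88 mm tall. Origin: centre of its underside.
- bung: Bystander: red tapered bung, 30 mm wide, 28 mm tall. Origin: centre of its underside.
- screwdriver: Bystander: wooden-handled screwdriver lying flat beyond the work area. Origin: underneath the tool, at about mid-length.
- beaker: Bystander: glass beaker, 68 mm diameter, 85 mm tall. Origin: centre of its underside.
- wash_bottle: Bystander: white wash bottle with a red spout, 60 mm diameter, 195 mm tall. Origin: centre of its underside.

How it is judged:
By the outcome, as a careful person would: the job done as asked, in the order asked, and still so for the second after the job is handed in, while the arm keeps its last pose, push and grip.
It also fails if it takes over 61 s, if anything falls off the work surface, if the arm or the gripper's body presses on something with over 40 N, if the wrist force passes 120 N, or if a joint passes its speed limit or range.

## Working session

There is one attempt and no reset: what is moved stays moved. The work goes in short steps, Python scripts to look and compute and a tool call to move; the robot and the scene stay as the last step left them, time stands still between calls to the robot, and variables do not carry over. Pictures are saved under pics/ and viewed, and the job is handed in when it is done.

Besides the shell and the picture viewer there is one more tool, called after "Call:" as a command line: name --argument value ..., lists and objects as JSON in quotes. send_rows: Moves the arm, as the interface text tells. Its arguments: {"type":"object","properties":{"steps":{"type":"array"},"grip_force":{"type":"number"}},"required":["steps"]}

```bash
mkdir -p pics; cat > h.py <<'E'
import numpy as np, cv2
from cell import env
def cam(n,save=None):
    c=env.read_camera(n)
    if save: cv2.imwrite('pics/'+save+'.png',cv2.cvtColor(np.ascontiguousarray(c['pixels']),cv2.COLOR_RGB2BGR))
    return c
def ray(c,u,v):
    K=np.array([[c['fx'],0,c['cx']],[0,c['fy'],c['cy']],[0,0,1.]])
    p=cv2.undistortPoints(np.array([[[u,v]]],float),K,np.array([c['k1'],0,0,0.])) [0,0]
    d=np.array(c['rotation'])@np.array([p[0],-p[1],-1.]); return np.array(c['position']),d/np.linalg.norm(d)
def plane(c,u,v,z):
    o,d=ray(c,u,v); return o+d*(z-o[2])/d[2]
def tri(r1,r2):
    A=[];b=[]
    for o,d in(r1,r2):
        P=np.eye(3)-np.outer(d,d);A.append(P);b.append(P@o)
    return np.linalg.lstsq(np.vstack(A),np.hstack(b),rcond=None)[0]
def proj(c,X):
    p=np.array(c['rotation']).T@(np.array(X,float)-np.array(c['position']));x,y=p[0]/-p[2],-p[1]/-p[2]
    s=1+c['k1']*(x*x+y*y); return np.array([c['fx']*x*s+c['cx'],c['fy']*y*s+c['cy']])
E
python3 - <<'E'
from h import *
for n in('top','side'):
    c=cam(n,n+'0'); print({k:np.round(v,3).tolist() for k,v in c.items() if k!='pixels'})
print(env.tcp_to_grasp); print(env.get_obs())
E
```

```text
{'fx': 383.732, 'fy': 383.732, 'cx': 325.103, 'cy': 197.076, 'k1': -0.093, 'position': [0.423, 0.126, 0.985], 'rotation': [6.303, 0.284, -89.468]}
{'fx': 395.998, 'fy': 395.998, 'cx': 325.939, 'cy': 199.613, 'k1': -0.054, 'position': [0.269, -0.441, 0.79], 'rotation': [41.489, -0.798, -24.107]}
0.0187
{'time_s': 0.1, 'qpos': array([-66.74481454,  18.4348501 ,  -4.01468779,  83.16733634,
         1.29438691,  78.5402157 ,  -3.26057717]), 'joint_velocities': array([ 0.07540126, -0.05418913, -0.04469843, -0.25050235,  0.04148359,
       -0.07488226,  0.10870119]), 'effort': array([-3.90209216e-04, -4.92570841e+01, -4.05937890e-01, -3.13398206e+01,
       -6.38977136e-02,  3.94840585e-02,  6.54842597e-05]), 'tool_pos': array([0.24805651, 0.60027958, 0.22157538]), 'tool_rot': array([1.79994938e+02, 9.72100172e-02, 6.75528919e+01]), 'force': array([-0.50434907, -0.00746766,  0.71315951]), 'wrist_torque': array([-0.06920802, -0.01539627,  0.00931515]), 'grip_width': 0.08685754028721088}
```

```bash
cat >> h.py <<'E'
from scipy.spatial.transform import Rotation as Ro
_cam=cam
def cam(n,save=None):
    c=_cam(n,save); c['rotation']=Ro.from_euler('xyz',c['rotation'],degrees=True).as_matrix(); return c
E
```

```text
(no output)
```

View pics/top0.png

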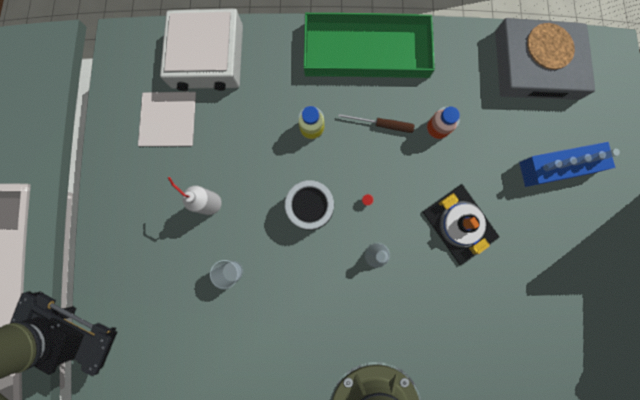

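View pics/side0.png

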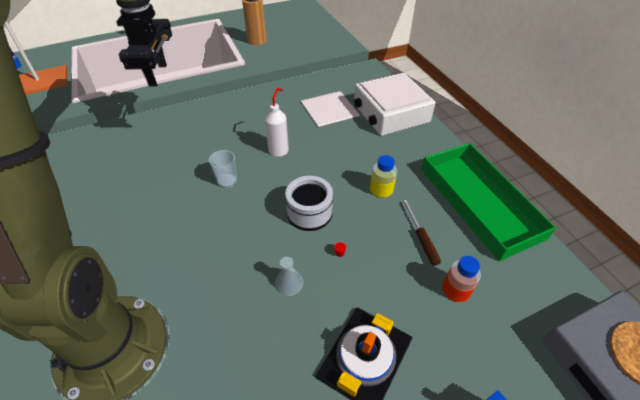

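```bash
python3 - <<'E'
from h import *
from itertools import product
def mask(c,lo,hi,box):
    h=cv2.cvtColor(np.ascontiguousarray(c['pixels']),cv2.COLOR_RGB2HSV)
    m=cv2.inRange(h,lo,hi); b=np.zeros_like(m);b[box[1]:box[3],box[0]:box[2]]=1
    return m*b
C={n:cam(n) for n in('top','side')}
B={'top':(420,180,505,270),'side':(310,300,415,400)}
R={}
for n,c in C.items():
    for nm,lo,hi in(('yel',(20,150,120),(32,255,255)),('or',(3,150,80),(18,255,255))):
        m=mask(c,lo,hi,B[n]); k,l,s,ce=cv2.connectedComponentsWithStats(m)
        for i in range(1,k):
            if s[i,4]>15: print(n,nm,s[i],ce[i].round(1), 'z39',plane(c,*ce[i],.037).round(4)); R.setdefault((n,nm),[]).append(ce[i])
    # enlarged
    x0,y0,x1,y1=B[n]; cv2.imwrite(f'pics/z_{n}.png',cv2.cvtColor(cv2.resize(np.ascontiguousarray(c['pixels'][y0:y1,x0:x1]),None,fx=6,fy=6,interpolation=cv2.INTER_CUBIC),cv2.COLOR_RGB2BGR))
# pot
for n,c in C.items():
    box={'top':(275,170,345,240),'side':(275,165,345,240)}[n]
    g=cv2.cvtColor(np.ascontiguousarray(c['pixels']),cv2.COLOR_RGB2GRAY)
    x0,y0,x1,y1=box
    cv2.imwrite(f'pics/p_{n}.png',cv2.cvtColor(cv2.resize(np.ascontiguousarray(c['pixels'][y0:y1,x0:x1]),None,fx=7,fy=7,interpolation=cv2.INTER_CUBIC),cv2.COLOR_RGB2BGR))
    m=np.zeros_like(g); m[y0:y1,x0:x1]=(g[y0:y1,x0:x1]>125)*255
    cs,h=cv2.findContours(m,cv2.RETR_CCOMP,cv2.CHAIN_APPROX_NONE)
    for i,q in enumerate(cs):
        if len(q)>60:
            P=np.array([plane(c,*p[0],.08)[:2] for p in q]);
            (e,r)=cv2.minEnclosingCircle(P.astype(np.float32))
            A=np.c_[2*P,np.ones(len(P))];s=np.linalg.lstsq(A,(P**2).sum(1),rcond=None)[0]
            print(n,'pot',h[0][i][3],len(q),s[:2].round(4),np.sqrt(s[2]+s[:2]@s[:2]).round(4), np.round(e,4),round(r,4))
E
```

```text
top yel [442 194  16  15 138] [449.5 200.7] z39 [ 0.5217 -0.1802  0.037 ]
top yel [473 239  16  14 136] [480.5 245.7] z39 [ 0.4096 -0.2567  0.037 ]
top or [464 217  15  12 132] [471.  222.8] z39 [ 0.4665 -0.2337  0.037 ]
side yel [372 313  22  22 242] [382.9 322.4] z39 [ 0.5214 -0.1834  0.037 ]
side yel [337 372  25  24 296] [349.2 382.1] z39 [ 0.4086 -0.2594  0.037 ]
side or [362 332  14  22 192] [368.7 342.3] z39 [ 0.476 -0.208  0.037]
top pot -1 140 [0.5075 0.1686] 0.0577 [0.5081 0.1683] 0.0596
top pot 2 105 [0.5065 0.1685] 0.0445 [0.5066 0.1688] 0.0458
side pot -1 184 [0.5027 0.1494] 0.0664 [0.4978 0.1445] 0.0834
side pot 0 88 [0.507  0.1623] 0.0422 [0.5068 0.1658] 0.046
```

View pics/z_top.png

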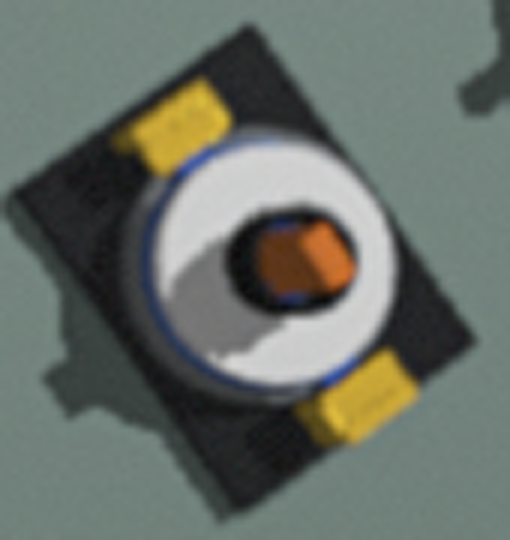

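View pics/z_side.png

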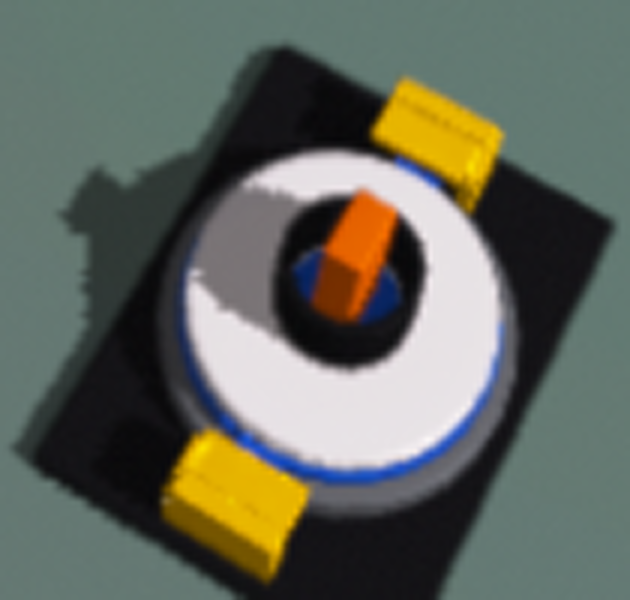

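View pics/p_side.png

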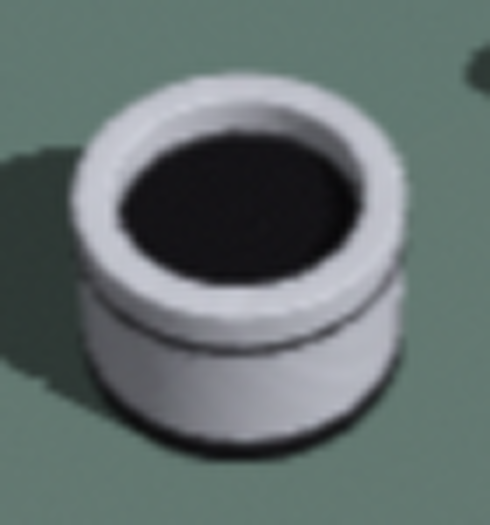

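```bash
python3 - <<'E'
from h import *
def fit(P,r=None):
    from scipy.optimize import least_squares as L
    f=lambda s:np.hypot(*(P-s[:2]).T)-s[2]
    return L(f,[*P.mean(0),.05],loss='soft_l1',f_scale=.001).x.round(4)
C={n:cam(n) for n in('top','side')}
for n,c in C.items():
    a=np.ascontiguousarray(c['pixels']);g=a.min(2)
    x0,y0,x1,y1={'top':(420,180,505,270),'side':(310,300,415,400)}[n]
    m=np.zeros_like(g);m[y0:y1,x0:x1]=(g[y0:y1,x0:x1]>140)*255
    cs=cv2.findContours(m,0,cv2.CHAIN_APPROX_NONE)[0];q=cv2.convexHull(max(cs,key=len))
    hull=np.zeros_like(g);cv2.fillPoly(hull,[q],255)
    q=max(cv2.findContours(hull,0,cv2.CHAIN_APPROX_NONE)[0],key=len)
    P=np.array([plane(c,*p[0],.041)[:2] for p in q]);print(n,'plate',fit(P))
    x0,y0,x1,y1=(275,165,345,240)
    m=np.zeros_like(g);m[y0:y1,x0:x1]=(g[y0:y1,x0:x1]>120)*255
    q=max(cv2.findContours(m,0,cv2.CHAIN_APPROX_NONE)[0],key=len)[:,0]
    if n=='side': q=q[q[:,1]<193]
    P=np.array([plane(c,*p,.08)[:2] for p in q]);print(n,'pot',fit(P))
    # knob top face: bright orange
    h=cv2.cvtColor(a,cv2.COLOR_RGB2HSV)
    x0,y0,x1,y1={'top':(420,180,505,270),'side':(310,300,415,400)}[n]
    m=cv2.inRange(h,(3,150,170),(18,255,255));m[:y0]=0;m[:,:x0]=0
    ys,xs=np.nonzero(m); print(n,'knob',xs.mean(),ys.mean(),len(xs),plane(c,xs.mean(),ys.mean(),.099).round(4))
    if len(xs)>5:
        P=np.array([plane(c,x,y,.099)[:2] for x,y in zip(xs,ys)]); r=cv2.minAreaRect((P*1000).astype(np.float32)); print(r)
E
```

```text
top plate [ 0.4653 -0.2188  0.0491]
top pot [0.5071 0.1688 0.0574]
top knob 474.3658536585366 222.1951219512195 41 [ 0.4651 -0.2183  0.099 ]
((464.9820861816406, -218.26300048828125), (21.27235984802246, 10.062201499938965), 33.351287841796875)
side plate [ 0.4646 -0.2217  0.0496]
side pot [0.5069 0.1671 0.0575]
side knob 604.0080580177276 346.5181305398872 1241 [ 0.8467 -0.4148  0.099 ]
((699.5089111328125, -320.10009765625), (121.73309326171875, 521.44482421875), 58.804405212402344)
```

```bash
cat >> h.py <<'E'
def go(x,y,z,yaw,print_=True):
    o=env.get_obs(); R=Ro.from_euler('xyz',o['tool_rot'],degrees=True)
    T=Ro.from_euler('xyz',[180,0,yaw],degrees=True)
    s=R.inv().apply(np.array([x,y,z])-o['tool_pos']); w=(R.inv()*T).as_rotvec()
    print('t',round(o['time_s'],2),'pos',o['tool_pos'].round(4),'rot',o['tool_rot'].round(2),'F',o['force'].round(1),'w',round(o['grip_width'],4),'q1,7',o['qpos'][[0,6]].round(0))
    print('shift',s.round(4),'turn',w.round(4))
E
python3 -c "
from h import *
go(.44,.35,.25,20);go(.465,-.22,.18,-56.6)"
```

```text
t 0.3 pos [0.2482 0.6006 0.2222] rot [1.800e+02 3.000e-02 6.755e+01] F [0.6 0.2 0.2] w 0.0865 q1,7 [-67.  -3.]
shift [-0.1584  0.273  -0.0277] turn [3.0e-04 5.0e-04 8.3e-01]
t 0.3 pos [0.2482 0.6006 0.2222] rot [1.800e+02 3.000e-02 6.755e+01] F [0.6 0.2 0.2] w 0.0865 q1,7 [-67.  -3.]
shift [-0.6756  0.5137  0.0426] turn [7.0000e-04 3.0000e-04 2.1669e+00]
```

Call:
send_rows --steps '[[[-0.017,0.03,-0.006],[0,0,0.12],0.087],[[-0.034,0.06,-0.012],[0,0,0.24],0.087],[[-0.051,0.09,-0.018],[0,0,0.36],0.08],[[-0.068,0.12,-0.024],[0,0,0.48],0.07],[[-0.085,0.15,-0.03],[0,0,0.6],0.06]]'

```text
time_s: 0.72
tool_pos: [0.3552, 0.4635, 0.2529]
tool_rot: [-180.0, -0.0, 32.8]
force: [0.6, 0.3, 0.3]
grip_width: 0.0744
```

```bash
python3 -c "
from h import *
go(.49,.20,.25,20);go(.465,-.22,.18,-56.6)"
```

```text
t 0.72 pos [0.3552 0.4635 0.2529] rot [-1.7999e+02 -1.0000e-02  3.2840e+01] F [0.6 0.3 0.3] w 0.0744 q1,7 [-59. -22.]
shift [-0.0297  0.2945  0.0028] turn [-2.000e-04 -2.000e-04  2.241e-01]
t 0.72 pos [0.3552 0.4635 0.2529] rot [-1.7999e+02 -1.0000e-02  3.2840e+01] F [0.6 0.3 0.3] w 0.0744 q1,7 [-59. -22.]
shift [-0.2784  0.6338  0.0727] turn [-3.0000e-04 -1.0000e-04  1.5611e+00]
```

Call:
send_rows --steps '[[[-0.003,0.035,0],[0,0,0.06],0.05],[[-0.007,0.07,0],[0,0,0.12],0.05],[[-0.01,0.105,0],[0,0,0.18],0.05],[[-0.014,0.14,0],[0,0,0.24],0.045],[[-0.018,0.175,0],[0,0,0.3],0.045]]'

```text
time_s: 1.13
tool_pos: [0.4356, 0.307, 0.2527]
tool_rot: [-180.0, -0.0, 15.8]
force: [1.2, 0.7, 0.1]
grip_width: 0.0471
```

```bash
python3 -c "
from h import *
go(.49,.15,.25,0);go(.465,-.22,.18,-56.6)"
```

```text
t 1.13 pos [0.4356 0.307  0.2527] rot [-1.7998e+02 -2.0000e-02  1.5820e+01] F [1.2 0.7 0.1] w 0.0471 q1,7 [-50. -22.]
shift [0.0095 0.1658 0.0027] turn [-0.0004 -0.0004  0.2761]
t 1.13 pos [0.4356 0.307  0.2527] rot [-1.7998e+02 -2.0000e-02  1.5820e+01] F [1.2 0.7 0.1] w 0.0471 q1,7 [-50. -22.]
shift [-0.1154  0.515   0.0725] turn [-6.000e-04 -1.000e-04  1.264e+00]
```

Call:
send_rows --steps '[[[-0.007,0.034,0],[0,0,0.06],0.045],[[-0.014,0.068,0],[0,0,0.12],0.045],[[-0.021,0.102,0],[0,0,0.18],0.045],[[-0.028,0.136,0],[0,0,0.24],0.045],[[-0.035,0.17,0],[0,0,0.3],0.045]]'

```text
time_s: 1.55
tool_pos: [0.4481, 0.1338, 0.2527]
tool_rot: [-180.0, -0.0, -1.4]
force: [0.8, -0.0, -0.2]
grip_width: 0.0451
```

```bash
python3 -c "
from h import *
go(.465,-.22,.18,-56.6)"
```

```text
t 1.55 pos [0.4481 0.1338 0.2527] rot [-1.7997e+02 -2.0000e-02 -1.3700e+00] F [ 0.8 -0.  -0.2] w 0.0451 q1,7 [-42. -23.]
shift [0.0253 0.3534 0.0725] turn [-7.00e-04 -0.00e+00  9.64e-01]
```

Call:
send_rows --steps '[[[0.002,0.036,0],[0,0,0.1],0.045],[[0.004,0.072,0],[0,0,0.2],0.045],[[0.007,0.108,0],[0,0,0.3],0.045],[[0.01,0.144,0],[0,0,0.4],0.045],[[0.013,0.18,0],[0,0,0.5],0.045]]'

```text
time_s: 1.97
tool_pos: [0.4573, -0.0465, 0.2529]
tool_rot: [-179.9, -0.0, -30.1]
force: [0.9, 0.9, -0.1]
grip_width: 0.0451
```

```bash
python3 -c "
from h import *
go(.465,-.22,.18,-56.6)"
```

```text
t 1.97 pos [ 0.4573 -0.0465  0.2529] rot [-1.7993e+02 -3.0000e-02 -3.0120e+01] F [ 0.9  0.9 -0.1] w 0.0451 q1,7 [-31. -31.]
shift [0.0938 0.1463 0.0727] turn [-1.300e-03 -2.000e-04  4.621e-01]
```

Call:
send_rows --steps '[[[0.019,0.029,0.01],[0,0,0.092],0.045],[[0.038,0.058,0.025],[0,0,0.184],0.045],[[0.056,0.088,0.045],[0,0,0.276],0.045],[[0.075,0.117,0.06],[0,0,0.368],0.045],[[0.093,0.145,0.07],[0,0,0.455],0.045]]'

```text
time_s: 2.38
tool_pos: [0.465, -0.2184, 0.1814]
tool_rot: [-180.0, 0.0, -56.2]
force: [0.3, 0.6, 0.3]
grip_width: 0.0446
```

Call:
send_rows --steps '[[[0,0,0.01],[0,0,0],0.045],[[0,0,0.025],[0,0,0],0.045],[[0,0,0.04],[0,0,0],0.045],[[0,0,0.05],[0,0,0],0.045],[[0,0,0.05],[0,0,0],0.045]]'

```text
time_s: 2.8
tool_pos: [0.4646, -0.2159, 0.1306]
tool_rot: [179.8, 0.2, -55.9]
force: [-0.7, 0.0, 0.1]
grip_width: 0.0447
```

```bash
python3 -c "
from h import *
go(.465,-.2195,.077,-56.6)
for n,B in(('top',(400,160,540,280)),('side',(300,250,440,400))):
    c=cam(n); x0,y0,x1,y1=B
    cv2.imwrite(f'pics/a_{n}.png',cv2.cvtColor(cv2.resize(np.ascontiguousarray(c['pixels'][y0:y1,x0:x1]),None,fx=4,fy=4,interpolation=cv2.INTER_CUBIC),cv2.COLOR_RGB2BGR))
"
```

```text
t 2.8 pos [ 0.4646 -0.2159  0.1306] rot [ 1.7985e+02  1.6000e-01 -5.5890e+01] F [-0.7  0.   0.1] w 0.0447 q1,7 [-19. -29.]
shift [0.0033 0.0015 0.0536] turn [0.0027 0.0027 0.0123]
```

View pics/a_top.png

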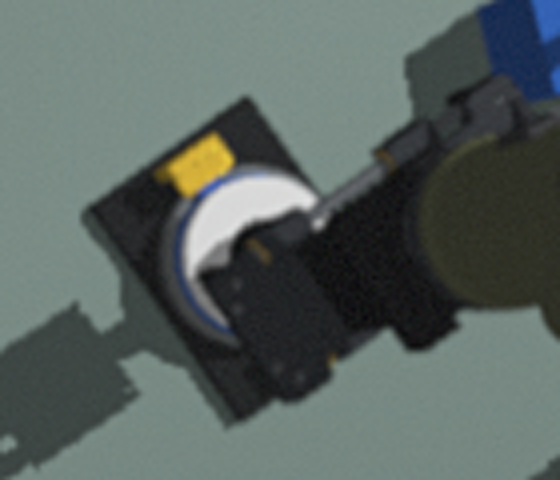

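View pics/a_side.png

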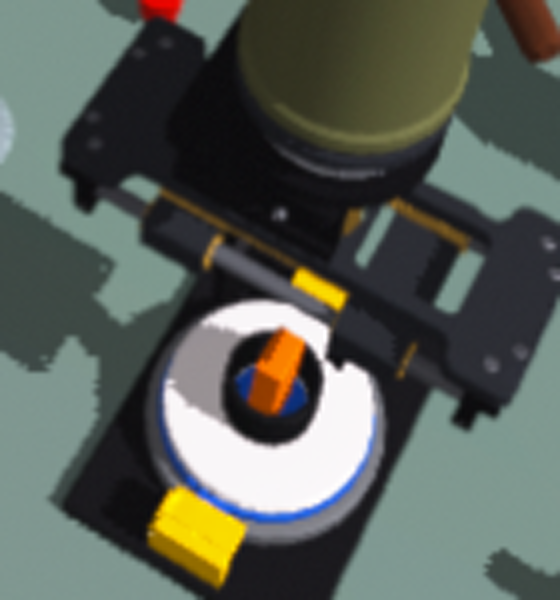

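Call:
send_rows --steps '[[[0.001,0.001,0.01],[0,0,0.004],0.045],[[0.002,0.001,0.02],[0,0,0.008],0.045],[[0.003,0.001,0.03],[0,0,0.012],0.045],[[0.003,0.001,0.04],[0,0,0.012],0.045],[[0.003,0.001,0.04],[0,0,0.012],0.045]]'

```text
time_s: 3.32
tool_pos: [0.4652, -0.2192, 0.0901]
tool_rot: [179.8, 0.2, -56.6]
force: [-0.6, 0.7, -0.5]
grip_width: 0.0451
```

```bash
python3 -c "
from h import *
go(.465,-.2195,.077,-56.6)
"
```

```text
t 3.32 pos [ 0.4652 -0.2192  0.0901] rot [ 1.7983e+02  1.6000e-01 -5.6620e+01] F [-0.6  0.7 -0.5] w 0.0451 q1,7 [-18. -27.]
shift [0.0002 0.0003 0.0131] turn [ 0.003   0.0028 -0.0003]
```

Call:
send_rows --steps '[[[0,0,0.005],[0.001,0.001,0],0.045],[[0,0,0.01],[0.003,0.003,0],0.045],[[0,0,0.013],[0.003,0.003,0],0.045],[[0,0,0.013],[0.003,0.003,0],0.035],[[0,0,0.013],[0.003,0.003,0],0.025]]' --grip_force 15

```text
time_s: 3.73
tool_pos: [0.4668, -0.2198, 0.0796]
tool_rot: [-179.8, -0.2, -56.6]
force: [0.1, -0.8, 0.6]
grip_width: 0.0379
```

Call:
send_rows --steps '[[[0,0,0],[0,0,0],0.02],[[0,0,0],[0,0,0],0.015],[[0,0,0],[0,0,0],0.01],[[0,0,0],[0,0,0],0.005],[[0,0,0],[0,0,0],0.0]]' --grip_force 15

```text
time_s: 4.15
tool_pos: [0.4666, -0.2191, 0.0797]
tool_rot: [-179.8, -0.1, -56.6]
force: [-2.4, 2.3, 3.4]
grip_width: 0.014
```

```bash
python3 -c "
from h import *
go(.465,-.2195,.077,-56.6)
"
```

```text
t 4.15 pos [ 0.4666 -0.2191  0.0797] rot [-1.7982e+02 -9.0000e-02 -5.6570e+01] F [-2.4  2.3  3.4] w 0.014 q1,7 [-18. -26.]
shift [-0.0005  0.0016  0.0027] turn [-0.0032 -0.0015  0.0005]
```

Call:
send_rows --steps '[[[0,0,0],[0,0,0],0.0],[[0,0,0],[0,0,-0.03],0.0],[[0,0,0],[0,0,-0.07],0.0],[[0,0,0],[0,0,-0.11],0.0],[[0,0,0],[0,0,-0.16],0]]' --grip_force 30

```text
time_s: 4.57
tool_pos: [0.4672, -0.22, 0.0797]
tool_rot: [-179.8, -0.2, -47.4]
force: [-0.5, 0.6, 1.6]
grip_width: 0.0138
```

```bash
python3 -c "
from h import *
go(.4666,-.2191,.0797,17)
print(env.get_obs()['wrist_torque'])
"
```

```text
t 4.57 pos [ 0.4672 -0.22    0.0797] rot [-179.82   -0.24  -47.37] F [-0.5  0.6  1.6] w 0.0138 q1,7 [-16. -17.]
shift [-0.0011 -0.0002  0.    ] turn [-4.0000e-04 -5.5000e-03 -1.1235e+00]
[ 0.24734527  0.22256707 -0.19021491]
```

Turning freely with low force; continue.

Call:
send_rows --steps '[[[0,0,0],[0,0,-0.06],0.0],[[0,0,0],[0,0,-0.12],0.0],[[0,0,0],[0,0,-0.18],0.0],[[0,0,0],[0,0,-0.24],0.0],[[0,0,0],[0,0,-0.3],0]]'

```text
time_s: 4.98
tool_pos: [0.4672, -0.2198, 0.0797]
tool_rot: [-179.9, -0.3, -30.1]
force: [0.2, 0.4, 2.3]
grip_width: 0.0139
```

Call:
send_rows --steps '[[[0,0,0],[0,0,-0.07],0.0],[[0,0,0],[0,0,-0.14],0.0],[[0,0,0],[0,0,-0.21],0.0],[[0,0,0],[0,0,-0.28],0.0],[[0,0,0],[0,0,-0.35],0]]'

```text
time_s: 5.4
tool_pos: [0.4661, -0.22, 0.0797]
tool_rot: [-180.0, -0.2, -10.1]
force: [-3.3, 0.9, 4.7]
grip_width: 0.0137
```

Call:
send_rows --steps '[[[0,0,0],[0,0,-0.07],0.0],[[0,0,0],[0,0,-0.14],0.0],[[0,0,0],[0,0,-0.21],0.0],[[0,0,0],[0,0,-0.28],0.0],[[0,0,0],[0,0,-0.35],0]]'

```text
time_s: 5.82
tool_pos: [0.4655, -0.2199, 0.0797]
tool_rot: [-180.0, -0.1, 9.9]
force: [-4.0, 2.4, 7.5]
grip_width: 0.0134
```

Call:
send_rows --steps '[[[0,0,0],[0,0,-0.05],0.0],[[0,0,0],[0,0,-0.1],0.0],[[0,0,0],[0,0,-0.14],0.0],[[0,0,0],[0,0,-0.14],0.0],[[0,0,0],[0,0,-0.14],0]]'

```text
time_s: 6.23
tool_pos: [0.4652, -0.22, 0.0797]
tool_rot: [180.0, -0.1, 17.8]
force: [-5.3, 1.3, 7.8]
grip_width: 0.0136
```

```bash
python3 -c "
from h import *
go(.4666,-.2191,.0797,17)
for n,B in(('top',(400,160,540,280)),('side',(300,250,440,400))):
    c=cam(n); x0,y0,x1,y1=B
    cv2.imwrite(f'pics/b_{n}.png',cv2.cvtColor(cv2.resize(np.ascontiguousarray(c['pixels'][y0:y1,x0:x1]),None,fx=4,fy=4,interpolation=cv2.INTER_CUBIC),cv2.COLOR_RGB2BGR))
"
```

```text
t 6.23 pos [ 0.4652 -0.22    0.0797] rot [ 1.7999e+02 -7.0000e-02  1.7800e+01] F [-5.3  1.3  7.8] w 0.0136 q1,7 [-10.  46.]
shift [ 0.0016 -0.0004  0.    ] turn [ 0.0001 -0.0013  0.014 ]
```

View pics/b_side.png

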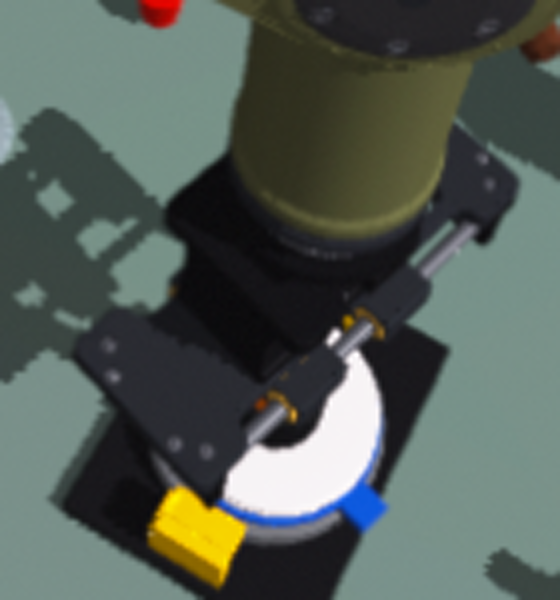

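Call:
send_rows --steps '[[[0,0,-0.003],[0,0,0],0.0],[[0,0,-0.008],[0,0,0],0.0],[[0,0,-0.014],[0,0,0],0.0],[[0,0,-0.022],[0,0,0],0.0],[[0,0,-0.03],[0,0,0],0]]' --grip_force 40

```text
time_s: 6.75
tool_pos: [0.4668, -0.2199, 0.1101]
tool_rot: [179.9, -0.2, 17.9]
force: [0.6, -0.5, -4.8]
grip_width: 0.0134
```

Call:
send_rows --steps '[[[0,0,-0.015],[0,0,0],0.0],[[0,0,-0.03],[0,0,0],0.0],[[0,0,-0.05],[0,0,0],0.0],[[0,0,-0.07],[0,0,0],0.0],[[0,0,-0.09],[0,0,0],0]]'

```text
time_s: 7.17
tool_pos: [0.4663, -0.2199, 0.2012]
tool_rot: [179.9, -0.3, 17.9]
force: [0.6, -0.3, -5.2]
grip_width: 0.0134
```

```bash
python3 -c "
from h import *
go(.507,.168,.20,17)
cam('side','c_side');cam('top','c_top')
"
```

```text
t 7.17 pos [ 0.4663 -0.2199  0.2012] rot [179.85  -0.26  17.86] F [ 0.6 -0.3 -5.2] w 0.0134 q1,7 [-12.  42.]
shift [ 0.1577 -0.3568  0.001 ] turn [ 0.0025 -0.0045  0.015 ]
```

View pics/c_side.png

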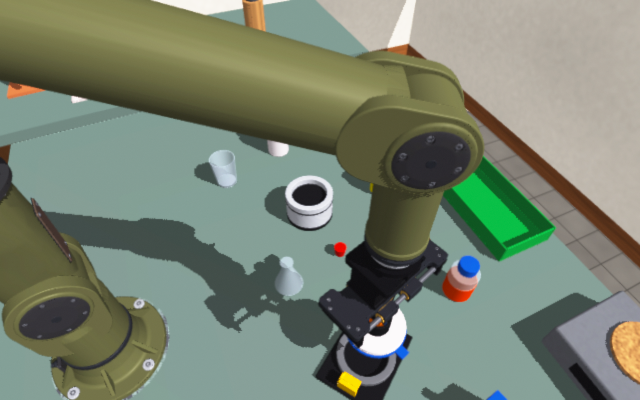

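Call:
send_rows --steps '[[[0.005,-0.011,0],[0,0,0],0.0],[[0.014,-0.032,0],[0,0,0],0.0],[[0.025,-0.057,0],[0,0,0],0.0],[[0.037,-0.084,0],[0,0,0],0.0],[[0.049,-0.111,0],[0,0,0],0]]'

```text
time_s: 7.68
tool_pos: [0.4783, -0.098, 0.1984]
tool_rot: [179.9, -0.2, 17.8]
force: [0.4, 0.4, -5.0]
grip_width: 0.0137
```

Call:
send_rows --steps '[[[0.012,-0.027,0],[0,0,0],0.0],[[0.024,-0.054,0],[0,0,0],0.0],[[0.036,-0.081,0],[0,0,0],0.0],[[0.048,-0.108,0],[0,0,0],0.0],[[0.06,-0.135,0],[0,0,0],0]]'

```text
time_s: 8.1
tool_pos: [0.494, 0.0492, 0.1983]
tool_rot: [179.9, -0.2, 17.9]
force: [1.2, -0.1, -5.4]
grip_width: 0.0137
```

Call:
send_rows --steps '[[[0.012,-0.027,0],[0,0,0],0.0],[[0.024,-0.054,0],[0,0,0],0.0],[[0.034,-0.077,0],[0,0,0],0.0],[[0.042,-0.095,0],[0,0,0],0.0],[[0.047,-0.107,0],[0,0,0],0]]'

```text
time_s: 8.52
tool_pos: [0.5057, 0.167, 0.198]
tool_rot: [179.9, -0.1, 18.1]
force: [-0.3, 0.9, -5.1]
grip_width: 0.0139
```

Call:
send_rows --steps '[[[0.001,-0.002,0],[0,0,0],0.0],[[0.002,-0.004,0],[0,0,0],0.0],[[0.002,-0.004,0],[0,0,0],0.0],[[0.002,-0.004,0],[0,0,0],0.0],[[0.002,-0.004,0],[0,0,0],0]]'

```text
time_s: 8.93
tool_pos: [0.5073, 0.1669, 0.1994]
tool_rot: [179.9, -0.2, 17.7]
force: [0.1, 0.6, -5.8]
grip_width: 0.0139
```

```bash
python3 -c "
from h import *
go(.507,.168,.20,17)
for n,B in(('top',(240,130,400,260)),('side',(240,110,380,250))):
    c=cam(n); x0,y0,x1,y1=B
    cv2.imwrite(f'pics/d_{n}.png',cv2.cvtColor(cv2.resize(np.ascontiguousarray(c['pixels'][y0:y1,x0:x1]),None,fx=4,fy=4,interpolation=cv2.INTER_CUBIC),cv2.COLOR_RGB2BGR))
"
```

```text
t 8.93 pos [0.5073 0.1669 0.1994] rot [179.86  -0.21  17.74] F [ 0.1  0.6 -5.8] w 0.0139 q1,7 [-34.  -2.]
shift [ 0.     -0.0012 -0.0006] turn [ 0.0025 -0.0037  0.0129]
```

View pics/d_side.png

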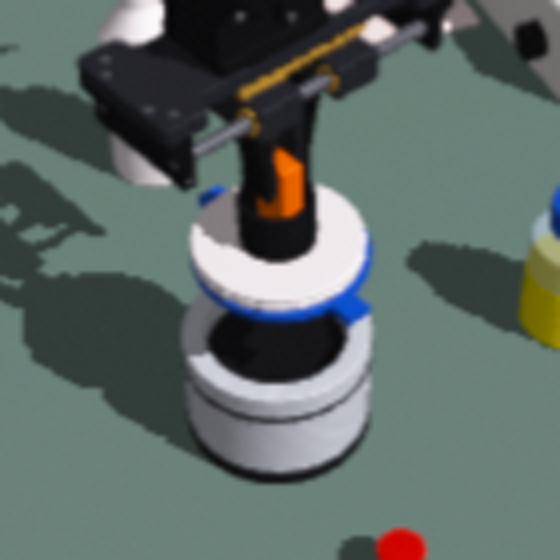

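View pics/d_top.png

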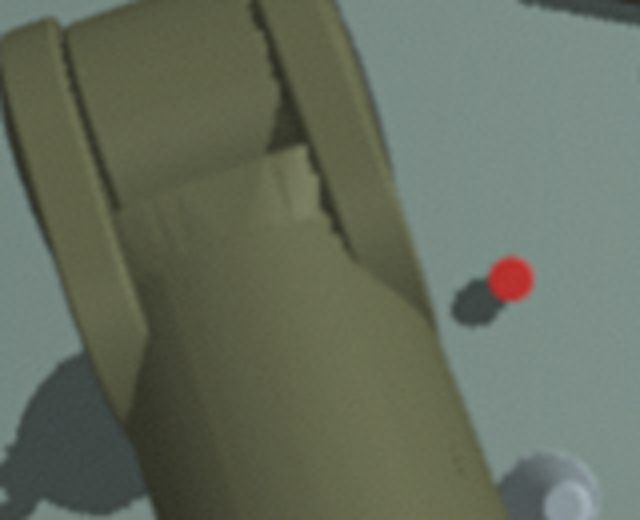

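```bash
cat > plate.py <<'E'
from h import *
from scipy.optimize import least_squares as L
def plate(c,box,z):
    a=np.ascontiguousarray(c['pixels']);g=a.min(2);x0,y0,x1,y1=box
    m=np.zeros_like(g);m[y0:y1,x0:x1]=(g[y0:y1,x0:x1]>150)*255
    k,l,s,ce=cv2.connectedComponentsWithStats(m);i=1+np.argmax(s[1:,4])
    q=cv2.convexHull(max(cv2.findContours((l==i).astype(np.uint8),0,cv2.CHAIN_APPROX_NONE)[0],key=len))
    hu=np.zeros_like(g);cv2.fillPoly(hu,[q],255)
    q=max(cv2.findContours(hu,0,cv2.CHAIN_APPROX_NONE)[0],key=len)[:,0]
    P=np.array([plane(c,*p,z)[:2] for p in q])
    f=lambda s:np.hypot(*(P-s[:2]).T)-.0493
    r=L(f,P.mean(0),loss='soft_l1',f_scale=.001); return r.x.round(4),np.abs(r.fun).mean().round(4),np.abs(r.fun).max().round(4)
E
python3 -c "
from plate import *
c=cam('side')
for z in(.155,.161,.167): print(z,plate(c,(283,140,336,187),z))
print('ring px',proj(c,[.507,.168,.08]))
"
```

```text
0.155 (array([0.5093, 0.1625]), np.float64(0.0035), np.float64(0.0144))
0.161 (array([0.5071, 0.1573]), np.float64(0.0036), np.float64(0.0152))
0.167 (array([0.505, 0.152]), np.float64(0.0037), np.float64(0.0159))
ring px [308.81950773 191.65669526]
```

```bash
sed -i 's/def plate(c,box,z):/def plate(c,box,z,th=150,ymin=0):/; s/>150)\*255/>th)*255/; s/    P=np.array/    q=q[q[:,1]>ymin]; print(q.min(0),q.max(0))\n    P=np.array/' plate.py
python3 -c "
from plate import *
c=cam('side')
p=c['pixels'].min(2)
print(p[150:195:3,290]);print(p[165:195,308])
for th in (195,210):
  for z in(.158,.161,.164): print(th,z,plate(c,(283,140,336,187),z,th,168))
"
```

```text
[101 103 104  28 112 126 197 232 232 167  64  97 104 103  98]
[ 21  16  16  17  15  15  15  15  16  38 133 223 233 233 233 233 233 234
 233 228 179 177 111  39  13  19  21  21  21  22]
[288 169] [330 186]
195 0.158 (array([0.5094, 0.1638]), np.float64(0.0017), np.float64(0.0047))
[288 169] [330 186]
195 0.161 (array([0.5085, 0.1612]), np.float64(0.0017), np.float64(0.0047))
[288 169] [330 186]
195 0.164 (array([0.5075, 0.1586]), np.float64(0.0017), np.float64(0.0047))
[288 169] [330 185]
210 0.158 (array([0.5098, 0.1647]), np.float64(0.0016), np.float64(0.004))
[288 169] [330 185]
210 0.161 (array([0.5088, 0.1621]), np.float64(0.0016), np.float64(0.004))
[288 169] [330 185]
210 0.164 (array([0.5079, 0.1594]), np.float64(0.0016), np.float64(0.004))
```

```bash
python3 -c "
from h import *
c=cam('side')
a=np.deg2rad(107.7);u=np.array([np.cos(a),np.sin(a),0]);v=np.array([-u[1],u[0],0])
im=cv2.cvtColor(np.ascontiguousarray(c['pixels']),cv2.COLOR_RGB2BGR)
S=8;x0,y0=270,140
im=cv2.resize(im[y0:y0+70,x0:x0+80],None,fx=S,fy=S,interpolation=cv2.INTER_CUBIC)
def dr(P,col):
    q=np.array([(proj(c,p)-[x0,y0]+.5)*S for p in P]).astype(np.int32);cv2.polylines(im,[q],True,col,1)
b=np.array([.507,.167,.1437])
t=np.linspace(0,6.28,60)
circ=lambda r,z:[b+[r*np.cos(s),r*np.sin(s),z] for s in t]
dr(circ(.05,.017),(0,0,255));dr(circ(.052,0),(0,255,255))
for s in(1,-1): dr([b+s*u*.067+v*.008+[0,0,.006],b+s*u*.067-v*.008+[0,0,.006],b+s*u*.05-v*.008+[0,0,.006],b+s*u*.05+v*.008+[0,0,.006]],(0,255,0))
P=[.507,.168,.08]; b=np.array(P); dr(circ(.058,0),(255,0,255));dr(circ(.044,0),(255,0,255))
cv2.imwrite('pics/e.png',im)
"
```

```text
(no output)
```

View pics/e.png

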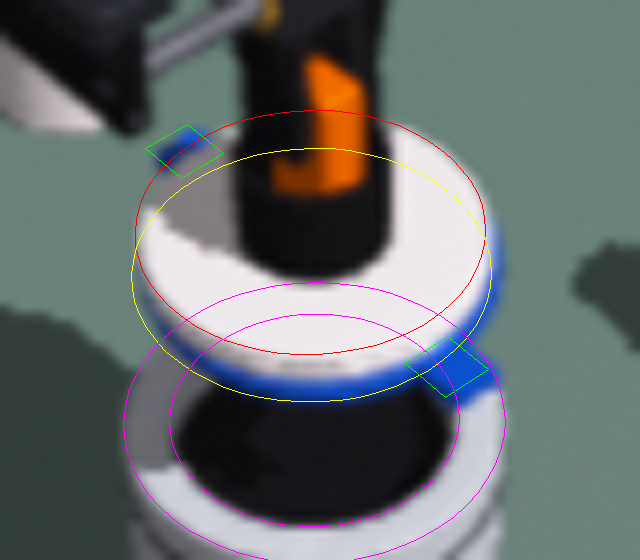

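Call:
send_rows --steps '[[[0,-0.001,0.006],[0,0,0],0.0],[[0,-0.002,0.016],[0,0,0],0.0],[[0,-0.002,0.028],[0,0,0],0.0],[[0,-0.002,0.038],[0,0,0],0.0],[[0,-0.002,0.043],[0,0,0],0]]'

```text
time_s: 9.6
tool_pos: [0.5052, 0.1699, 0.1536]
tool_rot: [179.8, 0.0, 17.9]
force: [-1.1, -1.0, -5.5]
grip_width: 0.0135
```

Call:
send_rows --steps '[[[0,0,0],[0,0,0],0.0],[[0,0,0],[0,0,0],0.0],[[0,0,0],[0,0,0],0.0],[[0,0,0],[0,0,0],0.0],[[0,0,0],[0,0,0],0]]'

```text
time_s: 10.02
tool_pos: [0.5072, 0.1706, 0.1571]
tool_rot: [179.9, -0.3, 17.9]
force: [-0.3, 0.7, -5.8]
grip_width: 0.0141
```

```bash
python3 -c "
from h import *
go(.506,.169,.1357,17)
c=cam('side')
im=cv2.cvtColor(np.ascontiguousarray(c['pixels']),cv2.COLOR_RGB2BGR)
cv2.imwrite('pics/f.png',cv2.resize(im[140:230,265:350],None,fx=6,fy=6,interpolation=cv2.INTER_CUBIC))
"
```

```text
t 10.02 pos [0.5072 0.1706 0.1571] rot [179.89  -0.29  17.87] F [-0.3  0.7 -5.8] w 0.0141 q1,7 [-34.  -2.]
shift [-0.0017  0.0011  0.0214] turn [ 0.0018 -0.0051  0.0153]
```

View pics/f.png

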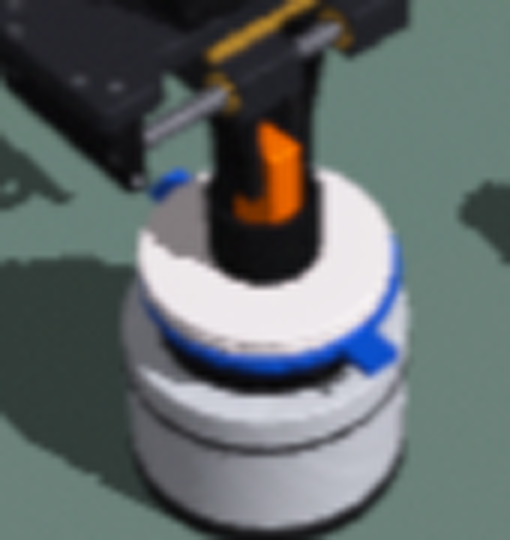

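Call:
send_rows --steps '[[[-0.001,0.001,0.003],[0,0,0],0.0],[[-0.001,0.001,0.006],[0,0,0],0.0],[[-0.001,0.001,0.009],[0,0,0],0.0],[[-0.001,0.001,0.012],[0,0,0],0.0],[[-0.001,0.001,0.012],[0,0,0],0]]'

```text
time_s: 10.48
tool_pos: [0.5055, 0.169, 0.1434]
tool_rot: [179.9, -0.1, 17.9]
force: [-0.2, -0.5, -5.9]
grip_width: 0.0136
```

Call:
send_rows --steps '[[[0,0,0.001],[0,0,0],0.0],[[0,0,0.003],[0,0,0],0.0],[[0,0,0.005],[0,0,0],0.0],[[0,0,0.006],[0,0,0],0.0],[[0,0,0.006],[0,0,0],0]]'

```text
time_s: 10.9
tool_pos: [0.5059, 0.1694, 0.1382]
tool_rot: [179.9, -0.2, 17.9]
force: [-0.4, 0.2, -5.6]
grip_width: 0.0139
```

```bash
python3 -c "
from h import *
go(.506,.169,.1357,17)
print(env.get_obs()['wrist_torque'])
c=cam('side')
im=cv2.cvtColor(np.ascontiguousarray(c['pixels']),cv2.COLOR_RGB2BGR)
cv2.imwrite('pics/g.png',cv2.resize(im[140:230,265:350],None,fx=6,fy=6,interpolation=cv2.INTER_CUBIC))
"
```

```text
t 10.9 pos [0.5059 0.1694 0.1382] rot [179.9   -0.19  17.89] F [-0.4  0.2 -5.6] w 0.0139 q1,7 [-34.  -2.]
shift [-0.      0.0004  0.0025] turn [ 0.0017 -0.0034  0.0155]
[ 0.10682369  0.13425508 -0.07712091]
```

View pics/g.png

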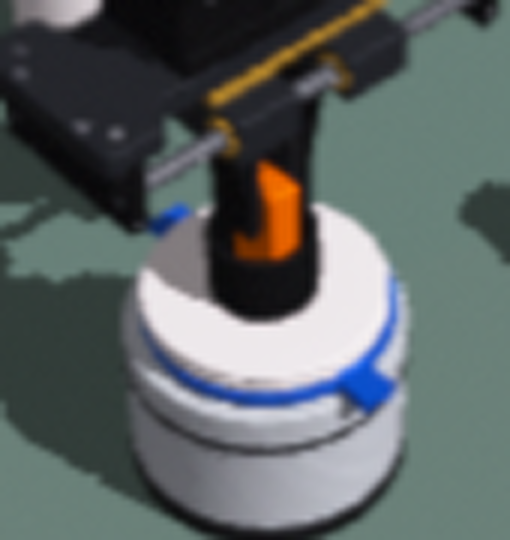

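Call:
send_rows --steps '[[[0,0,0.0005],[0,0,0],0.0],[[0,0,0.001],[0,0,0],0.0],[[0,0,0.0015],[0,0,0],0.0],[[0,0,0.002],[0,0,0],0.0],[[0,0,0.002],[0,0,0],0]]'

```text
time_s: 11.37
tool_pos: [0.506, 0.1694, 0.1363]
tool_rot: [179.9, -0.2, 17.9]
force: [0.3, 1.5, -5.7]
grip_width: 0.0135
```

Call:
send_rows --steps '[[[0,0,0.0005],[0,0,0],0.0],[[0,0,0.001],[0,0,0],0.0],[[0,0,0.001],[0,0,0],0.0],[[0,0,0.001],[0,0,0],0.0],[[0,0,0.001],[0,0,0],0]]'

```text
time_s: 11.78
tool_pos: [0.5062, 0.1694, 0.1358]
tool_rot: [179.9, -0.2, 17.9]
force: [-1.8, 1.1, -2.4]
grip_width: 0.0136
```

Contact begins where expected (0.1357). A little further to seat it.

Call:
send_rows --steps '[[[0,0,0.0003],[0,0,0],0.0],[[0,0,0.0006],[0,0,0],0.0],[[0,0,0.001],[0,0,0],0.0],[[0,0,0.001],[0,0,0],0.0],[[0,0,0.001],[0,0,0],0]]'

```text
time_s: 12.2
tool_pos: [0.5063, 0.1694, 0.1357]
tool_rot: [179.9, -0.3, 17.9]
force: [-5.1, 0.4, 6.8]
grip_width: 0.0138
```

```bash
python3 -c "
from h import *
go(.506,.169,.1357,17)
print(env.get_obs()['wrist_torque'])
"
```

```text
t 12.2 pos [0.5063 0.1694 0.1357] rot [179.91  -0.26  17.88] F [-5.1  0.4  6.8] w 0.0138 q1,7 [-34.  -2.]
shift [-0.0004  0.0003  0.    ] turn [ 0.0015 -0.0045  0.0154]
[0.15148441 1.27744805 0.01862754]
```

Call:
send_rows --steps '[[[0,0,0],[0,0,0],0.0],[[0,0,0],[0,0,0],0.0],[[0,0,0],[0,0,0],0.015],[[0,0,0],[0,0,0],0.018],[[0,0,0],[0,0,0],0.022]]' --grip_force 8

```text
time_s: 12.62
tool_pos: [0.5072, 0.1687, 0.1347]
tool_rot: [179.8, -0.3, 17.9]
force: [0.8, 0.8, -0.5]
grip_width: 0.0191
```

Call:
send_rows --steps '[[[0,0,0],[0,0,0],0.027],[[0,0,0],[0,0,0],0.032],[[0,0,0],[0,0,0],0.036],[[0,0,0],[0,0,0],0.04],[[0,0,0],[0,0,0],0.04]]'

```text
time_s: 13.03
tool_pos: [0.5062, 0.1691, 0.1343]
tool_rot: [179.9, -0.2, 17.9]
force: [-0.5, -0.2, 0.1]
grip_width: 0.038
```

Call:
send_rows --steps '[[[0,0,-0.005],[0,0,0],0.042],[[0,0,-0.015],[0,0,0],0.045],[[0,0,-0.03],[0,0,0],0.045],[[0,0,-0.045],[0,0,0],0.05],[[0,0,-0.06],[0,0,0],0.07]]'

```text
time_s: 13.45
tool_pos: [0.5061, 0.1693, 0.1961]
tool_rot: [179.9, -0.3, 17.9]
force: [-0.3, -0.7, -0.3]
grip_width: 0.0505
```

Call:
send_rows --steps '[[[0,0,-0.02],[0,0,0],0.08],[[0,0,-0.04],[0,0,0],0.08],[[0,0,-0.05],[0,0,0],0.08],[[0,0,-0.06],[0,0,0],0.08],[[0,0,-0.06],[0,0,0],0.08]]'

```text
time_s: 13.87
tool_pos: [0.5066, 0.1696, 0.2568]
tool_rot: [179.9, -0.4, 17.9]
force: [0.3, 0.5, -0.1]
grip_width: 0.0777
```

```bash
python3 -c "
from plate import *
go(.506,.169,.1357,17)
c=cam('side')
im=cv2.cvtColor(np.ascontiguousarray(c['pixels']),cv2.COLOR_RGB2BGR)
S=8;x0,y0=265,145
im=cv2.resize(im[y0:y0+75,x0:x0+80],None,fx=S,fy=S,interpolation=cv2.INTER_CUBIC)
t=np.linspace(0,6.28,60)
def dr(b,r,z,col):
    q=np.array([(proj(c,[b[0]+r*np.cos(s),b[1]+r*np.sin(s),z])-[x0,y0]+.5)*S for s in t]).astype(np.int32);cv2.polylines(im,[q],True,col,1)
b=(.507,.168); dr(b,.05,.097,(0,0,255));dr(b,.052,.086,(0,255,255));dr(b,.023,.129,(0,255,0));dr(b,.058,.08,(255,0,255))
cv2.imwrite('pics/i.png',im)
"
```

```text
t 13.87 pos [0.5066 0.1696 0.2568] rot [179.91  -0.43  17.87] F [ 0.3  0.5 -0.1] w 0.0777 q1,7 [-34.  -3.]
shift [-0.0017  0.0002  0.1211] turn [ 0.0015 -0.0075  0.0153]
```

View pics/i.png

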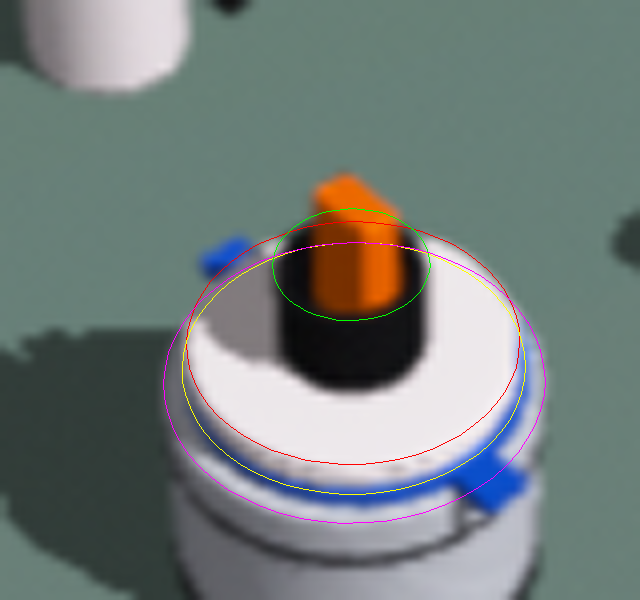

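Call:
send_rows --steps '[[[0,0.001,0.015],[0,-0.002,0],0.08],[[0,0.0015,0.035],[0.001,-0.004,0],0.08],[[0,0.0015,0.055],[0.001,-0.004,0],0.08],[[0,0.0015,0.075],[0.001,-0.004,0],0.08],[[0,0.0015,0.09],[0.001,-0.004,0],0.08]]'

```text
time_s: 14.33
tool_pos: [0.5049, 0.1671, 0.1612]
tool_rot: [179.9, 0.3, 17.9]
force: [1.0, 0.0, -0.5]
grip_width: 0.08
```

Call:
send_rows --steps '[[[0,0,0.01],[0,0,0],0.08],[[0,0,0.02],[0,0,0],0.08],[[0,0,0.03],[0,0,0],0.08],[[0,0,0.04],[0,0,0],0.08],[[0,0,0.04],[0,0,0],0.08]]'

```text
time_s: 14.75
tool_pos: [0.5053, 0.1673, 0.1223]
tool_rot: [179.9, 0.2, 17.9]
force: [-0.5, 0.4, -0.8]
grip_width: 0.0801
```

```bash
python3 -c "
from plate import *
go(.507,.168,.103,17.8)
c=cam('side')
im=cv2.cvtColor(np.ascontiguousarray(c['pixels']),cv2.COLOR_RGB2BGR)
cv2.imwrite('pics/j.png',cv2.resize(im[130:220,255:355],None,fx=6,fy=6,interpolation=cv2.INTER_CUBIC))
"
```

```text
t 14.75 pos [0.5053 0.1673 0.1223] rot [179.92   0.2   17.88] F [-0.5  0.4 -0.8] w 0.0801 q1,7 [-33.  -2.]
shift [ 0.0019 -0.0002  0.0193] turn [0.0015 0.0034 0.0014]
```

View pics/j.png

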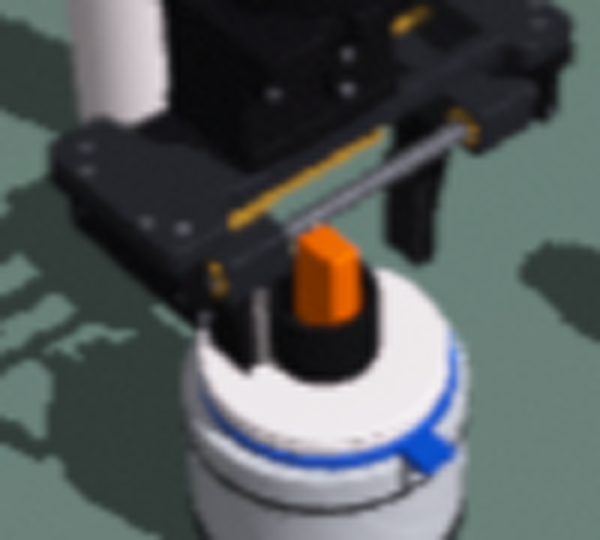

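Call:
send_rows --steps '[[[0.001,0,0.005],[0,0.001,0],0.08],[[0.0015,0,0.01],[0,0.002,0],0.08],[[0.0015,0,0.015],[0,0.002,0],0.08],[[0.0015,0,0.018],[0,0.002,0],0.08],[[0.0015,0,0.018],[0,0.002,0],0.075]]'

```text
time_s: 15.22
tool_pos: [0.5074, 0.168, 0.1056]
tool_rot: [179.9, -0.0, 17.9]
force: [-0.0, 0.3, 0.1]
grip_width: 0.0777
```

Call:
send_rows --steps '[[[0,0,0],[0,0,0],0.07],[[0,0,0],[0,0,0],0.065],[[0,0,0],[0,0,0],0.06],[[0,0,0],[0,0,0],0.055],[[0,0,0],[0,0,0],0.052]]' --grip_force 6

```text
time_s: 15.63
tool_pos: [0.508, 0.1682, 0.1066]
tool_rot: [179.9, -0.1, 17.9]
force: [0.1, -0.3, 0.5]
grip_width: 0.0556
```

```bash
python3 -c "
from plate import *
go(.507,.168,.103,17.8)
c=cam('side')
im=cv2.cvtColor(np.ascontiguousarray(c['pixels']),cv2.COLOR_RGB2BGR)
cv2.imwrite('pics/k.png',cv2.resize(im[130:220,255:355],None,fx=6,fy=6,interpolation=cv2.INTER_CUBIC))
"
```

```text
t 15.63 pos [0.508  0.1682 0.1066] rot [ 1.7994e+02 -1.2000e-01  1.7870e+01] F [ 0.1 -0.3  0.5] w 0.0556 q1,7 [-33.  -1.]
shift [-0.0011 -0.0001  0.0036] turn [ 0.001  -0.0021  0.0013]
```

View pics/k.png

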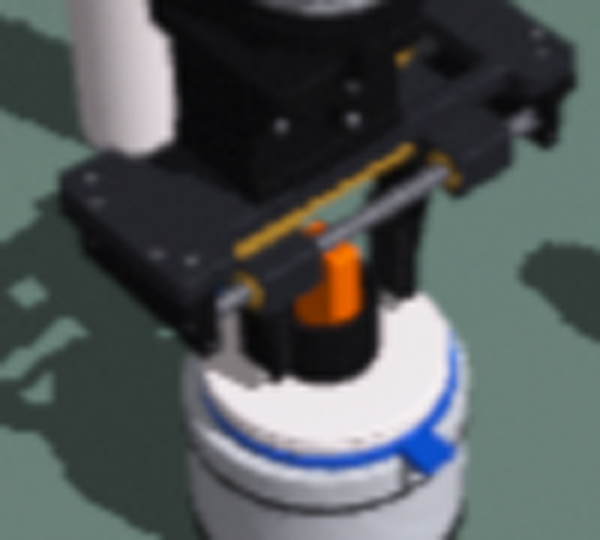

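Call:
send_rows --steps '[[[-0.001,0,0.001],[0,0,0],0.052],[[-0.001,0,0.002],[0,0,0],0.05],[[-0.001,0,0.003],[0,0,0],0.048],[[-0.001,0,0.003],[0,0,0],0.046],[[-0.001,0,0.003],[0,0,0],0.044]]' --grip_force 5

```text
time_s: 16.1
tool_pos: [0.5066, 0.1677, 0.1031]
tool_rot: [179.9, -0.0, 17.9]
force: [-1.0, -0.2, -1.0]
grip_width: 0.0465
```

Call:
send_rows --steps '[[[0,0,0],[0,0,0],0.042],[[0,0,0],[0,0,0],0.04],[[0,0,0],[0,0,0],0.035],[[0,0,0],[0,0,0],0.035],[[0,0,0],[0,0,0],0.035]]'

```text
time_s: 16.52
tool_pos: [0.507, 0.1678, 0.1033]
tool_rot: [179.9, -0.1, 17.9]
force: [0.7, -0.4, -1.3]
grip_width: 0.0464
```

```bash
python3 -c "
from plate import *
go(.507,.168,.103,17.8);print(env.get_obs()['wrist_torque'])
"
```

```text
t 16.52 pos [0.507  0.1678 0.1033] rot [ 1.7994e+02 -1.0000e-01  1.7880e+01] F [ 0.7 -0.4 -1.3] w 0.0464 q1,7 [-33.  -1.]
shift [ 0.0001 -0.0001  0.0003] turn [ 0.0011 -0.0017  0.0014]
[-0.07198984  0.0769534   0.01324094]
```

Call:
send_rows --steps '[[[0,0,0],[0,0,0],0.03],[[0,0,0],[0,0,0],0.03],[[0,0,-0.002],[0,0,0],0.03],[[0,0,-0.005],[0,0,0],0.03],[[0,0,-0.01],[0,0,0],0.03]]' --grip_force 25

```text
time_s: 16.93
tool_pos: [0.5067, 0.1677, 0.1134]
tool_rot: [179.9, -0.1, 17.9]
force: [0.1, -0.6, -2.4]
grip_width: 0.046
```

Call:
send_rows --steps '[[[0,0,-0.005],[0,0,0],0.03],[[0,0,-0.01],[0,0,0],0.03],[[0,0,-0.015],[0,0,0],0.03],[[0,0,-0.02],[0,0,0],0.03],[[0,0,-0.025],[0,0,0],0.03]]'

```text
time_s: 17.35
tool_pos: [0.507, 0.1679, 0.1391]
tool_rot: [179.9, -0.1, 17.9]
force: [-0.3, -0.2, -1.3]
grip_width: 0.0454
```

```bash
python3 -c "
from plate import *
go(.507,.168,.103,17.8)
c=cam('side')
im=cv2.cvtColor(np.ascontiguousarray(c['pixels']),cv2.COLOR_RGB2BGR)
cv2.imwrite('pics/l.png',cv2.resize(im[130:220,255:355],None,fx=6,fy=6,interpolation=cv2.INTER_CUBIC))
"
```

```text
t 17.35 pos [0.507  0.1679 0.1391] rot [ 1.7994e+02 -1.2000e-01  1.7880e+01] F [-0.3 -0.2 -1.3] w 0.0454 q1,7 [-33.  -2.]
shift [-0.     -0.0001  0.0361] turn [ 0.001  -0.0022  0.0013]
```

View pics/l.png

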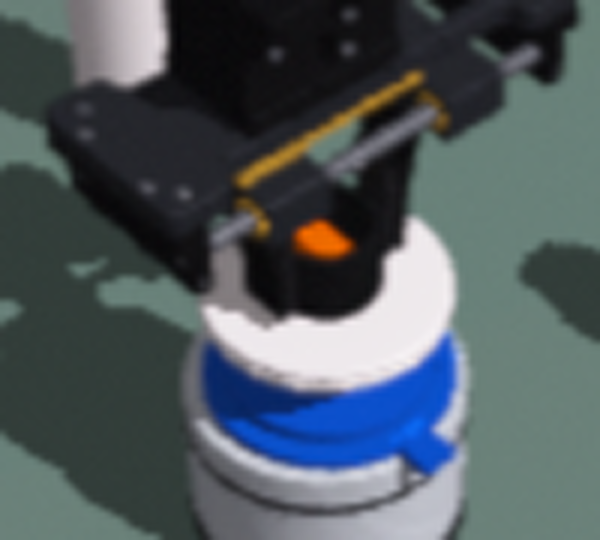

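Only the outer lid is rising; inner lid undisturbed. Continue straight up.

Call:
send_rows --steps '[[[0,0,-0.007],[0,0,0],0.03],[[0,0,-0.015],[0,0,0],0.03],[[0,0,-0.025],[0,0,0],0.03],[[0,0,-0.035],[0,0,0],0.03],[[0,0,-0.045],[0,0,0],0.03]]'

```text
time_s: 17.82
tool_pos: [0.507, 0.1679, 0.1847]
tool_rot: [179.9, -0.1, 17.9]
force: [0.6, -0.4, -1.8]
grip_width: 0.0459
```

Call:
send_rows --steps '[[[0,0,-0.012],[0,0,0],0.03],[[0,0,-0.025],[0,0,0],0.03],[[0,0,-0.037],[0,0,0],0.03],[[0,0,-0.045],[0,0,0],0.03],[[0,0,-0.05],[0,0,0],0.03]]'

```text
time_s: 18.23
tool_pos: [0.5073, 0.1681, 0.2352]
tool_rot: [180.0, -0.2, 17.9]
force: [0.0, 0.1, -1.2]
grip_width: 0.0458
```

Call:
send_rows --steps '[[[0,0,-0.005],[0,0,0],0.03],[[0,0,-0.01],[0,0,0],0.03],[[0,0,-0.01],[0,0,0],0.03],[[0,0,-0.01],[0,0,0],0.03],[[0,0,-0.01],[0,0,0],0.03]]'

```text
time_s: 18.65
tool_pos: [0.5064, 0.1678, 0.2429]
tool_rot: [179.9, -0.0, 17.9]
force: [-0.8, 0.0, -1.2]
grip_width: 0.0458
```

```bash
python3 -c "
from plate import *
go(.507,.168,.23,17.8)
c=cam('side','m_full')
im=cv2.cvtColor(np.ascontiguousarray(c['pixels']),cv2.COLOR_RGB2BGR)
cv2.imwrite('pics/m.png',cv2.resize(im[110:230,250:355],None,fx=5,fy=5,interpolation=cv2.INTER_CUBIC))
"
```

```text
t 18.65 pos [0.5064 0.1678 0.2429] rot [ 1.7993e+02 -5.0000e-02  1.7880e+01] F [-0.8  0.  -1.2] w 0.0458 q1,7 [-34.  -3.]
shift [ 0.0006 -0.      0.0129] turn [ 0.0012 -0.0008  0.0014]
```

View pics/m.png

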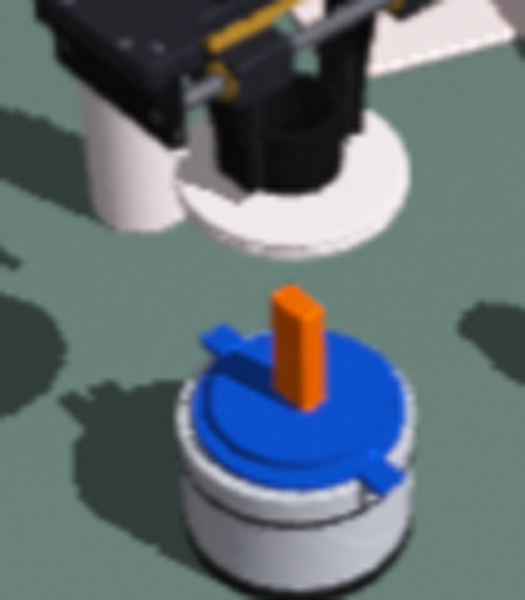

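View pics/m_full.png

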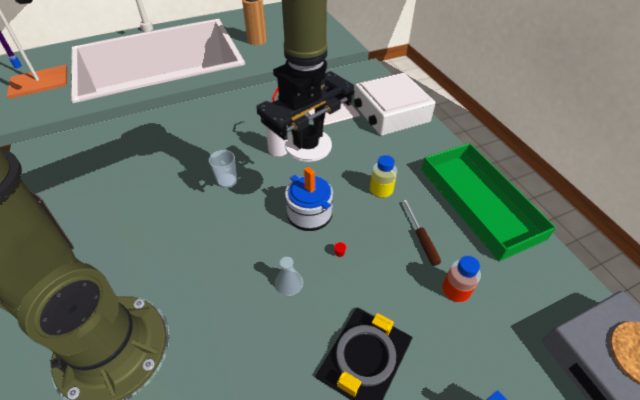

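Call:
send_rows --steps '[[[0,0,0],[0,0,0],0.03],[[0,0,0],[0,0,0],0.03],[[0,0,0],[0,0,0],0.03],[[0,0,0],[0,0,0],0.03],[[0,0,0],[0,0,0],0.03]]'

```text
time_s: 19.12
tool_pos: [0.5066, 0.1679, 0.2434]
tool_rot: [179.9, -0.1, 17.9]
force: [0.5, -0.1, -1.8]
grip_width: 0.0459
```

```bash
python3 -c "
from h import *
go(.507,.168,.23,17.8); print(env.sign_off())"
```

```text
t 19.12 pos [0.5066 0.1679 0.2434] rot [ 1.7994e+02 -1.0000e-01  1.7880e+01] F [ 0.5 -0.1 -1.8] w 0.0459 q1,7 [-34.  -3.]
shift [0.0003 0.     0.0134] turn [ 0.001  -0.0017  0.0014]
the job is handed in; nothing more can be done
None
```

The job is done and handed in at 19.1 s. I turned the double lid about 1.3 rad anticlockwise by the knob and lifted both lids. I lowered them onto the pot until it took their weight, at the expected height within 1 mm, and let go. I then lifted the outer lid alone by its collar.

**Last checks:**
- **Outer lid:** it is held level, with tool tilt about 0.1°. The grip opening reads 45.9 mm on the 46 mm collar. Its skirt is about 70 mm above the top of the knob, worked out from how far the arm rose.
- **Inner lid:** the last side picture shows it flat on the pot rim.
- **Everything else:** the bystander objects visible in that picture look unmoved. I checked this by eye only, and the gripper partly hides the wash bottle.

**Disagreements:** while the lids were carried, the side picture put them 2–5 mm off where the gripper reading placed them, with a possible slight tilt. I corrected about 2 mm before lowering, and after release the overlay on the picture matched a centred, seated lid. Tool readings also wandered by up to about 3 mm just after moves. The top camera's view of the pot was blocked by the arm, so the placing checks rest on the side camera and the force readings.

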